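# Latch the gate of the sample-cup carrier

## Task

Shut the gate of the sample-cup carrier and latch it: lift the latch bar by its ball knob, bring it over the keeper's lip, feel for the notch and let the bar drop fully home in it, then let go. Be gentle with the keeper, and leave the cups and the other things where they are.

Things in the scene. Friction and masses are not known exactly. Their poses are not given: they have to be found in the camera images.
- carrier: Fixed low carrier, white floor, three aluminium walls 68 mm high, holding two sample cups; 170 x 128 mm in plan. Origin: centre of its underside, on the worktop. Its x axis points away from the robot (yaw varies by 0.25 rad either way), y to the left. Its fourth side, at y = -58 mm, is closed by the gate, hinged at the far end; the latch is at the near end.
- gate_hinge (a point): Point on the gate's vertical hinge axis, 145 mm above the worktop (the height of the ball's centre when the bar is down). In the carrier's frame it is at x = +75, y = -58 mm. It does not move with the gate.
- gate (a joint): Angle of the gate (aluminium bars, 148 mm long, 65 mm high) about its vertical hinge, rad: 0 along the carrier's x axis; positive is open, free end out to the carrier's -y side; it can go 0.12 past 0. Turns easily (0.06 N m friction) and stays where left. With the bar in the notch it reads between -0.09 and 0.09, depending on where the keeper is screwed.
- latch_bar (a joint): Angle of the steel latch bar on the gate, rad: 0 when down and level on its rest, positive with its free end raised, stop at 0.25; falls back by its weight when let go (110 to 210 g). It pivots on the gate 30 mm from the hinge axis, 85 mm above the worktop. On top of the keeper's lip it reads about 0.1; in the notch 0.
- ball (a point): Centre of the black ball knob, 26 mm across, on a 10 mm stem standing on the bar: with the bar down, 150 mm from the hinge axis along the gate, 120 mm along the bar from its pivot and 60 mm above the pivot, so 145 mm above the worktop (raised, it moves round the pivot). Grip it from above with the fingers on the two sides of the bar. Gripped hard it turns stiffly: turn with the gate.
- post: Fixed grey post with the steel keeper on top. Origin 8 mm above the worktop, on the line of the bar at gate angle 0, 181 mm from the hinge axis; axes as the carrier's. The keeper is screwed on through slots: the notch's centre lies anywhere up to 13 mm to either side (y) of this origin. That is not measured: find it by feel. Over 10 N on the keeper spoils its setting.
- cup_a_mid (a point): Centre of one of the two sample cups in the carrier, the one with the blue lid (55 mm wide, 58 mm tall), half-way up; its z axis points up. Which cup is nearer varies.
- cup_c_mid (a point): Centre of the other sample cup in the carrier, with the dark lid (55 mm wide, 58 mm tall), half-way up; its z axis points up.
- vial_mid (a point): Centre of a bystanding sample vial on the worktop, 22 mm wide, 48 mm tall, half-way up; its z axis points up.
- carton_mid (a point): Centre of a small bystanding carton on the worktop, 40 x 60 x 22 mm, half-way up.
- bar_tip (a point): Free end of the latch bar, mid-height, 194 mm from the hinge axis. The bar is 8 mm thick and 18 mm high, its underside 76 mm above the worktop when down; it reaches 46 mm past the gate's free end.
- keeper_mid (a point): Point fixed on the post at lip height, 90 mm above the worktop, over its origin. Keeper, 16 mm along x, going in (+y): lip 26 mm thick, 90 mm high, flat top, upright faces (raise the bar 14 mm here, 12 mm at the ball, to clear it); notch 12 mm wide, 16 mm deep; back 12 mm thick, 93 mm high. A bar slid in along the lip's top falls into the notch and then meets the back. All rigid.

How it is judged:
On the way:
1. the latch bar is lifted above the height of the lip while still outside it (value of joint latch_bar above 0.095 rad and value of joint gate above 0.11 rad), for 0.1 s.
At the end, for the whole second after the job is handed in: The gate is shut within 0.1 rad and at rest, with the bar down on its rest (within 0.02 rad), which is only possible with the bar in the keeper's notch. Cups, vial and small carton are within 20 mm of where they stood (value of joint gate between -0.1 and 0.1 rad and value of joint latch_bar below 0.02 rad and not (velocity of joint gate above 0.05 rad/s) and not (velocity of joint gate below -0.05 rad/s) and distance of each of cup_a_mid, cup_c_mid, vial_mid, carton_mid from where it was at the start of the episode below 0.02 m); the robot touches nothing.
It fails at once if the keeper or its post is pressed with more than 10 N (contact force between post and anything else above 10 N).
It fails at once if a cup in the carrier is shifted by more than 20 mm or tipped (distance of any of cup_a_mid, cup_c_mid from where it was at the start of the episode above 0.02 m or angle between any of cup_a_mid, cup_c_mid's own z axis and vertical above 0.4 rad).
It fails at once if the vial or the small carton is moved by more than 20 mm (distance of any of vial_mid, carton_mid from where it was at the start of the episode above 0.02 m).
It also fails if it takes over 48 s, if anything falls off the work surface, if the arm or the gripper's body presses on something with over 40 N, if the wrist force passes 120 N, or if a joint passes its speed limit or range.

## Robot

A 6-joint arm with a two-finger parallel gripper is mounted at the origin on a cart in front of the work surface, level with it; the furniture and walls round the work are solid. World frame = base frame: x ahead of the robot, y to its left, z up, the work surface at z = 0. Lengths are in m, angles in rad, forces in N, time in s.
With the tool pointing down it reaches from about 0.35 to 0.975 m from the base axis. Payload 7.1 kg.
Tool frame: the origin (TCP) lies between the finger pads; the fingertips stand 14 mm ahead of it and the grasp point (between the pads) lies 5 mm behind it; z points along the fingers, y is the direction in which the jaws open and shut (so a half turn about z gives the same grasp; the last joint's range is limited). The gripper opens to 88 mm and grips with 3 to 60 N. Pads are 20 mm wide; open, the fingers measure 115 mm over their backs; the gripper's body (75 mm by 178 mm) begins 61 mm behind the grasp point.
Start: joints at [1.237, 0.423, 1.63, -0, 1.089, -0.019], TCP at [0.193, 0.594, 0.237] pointing down, gripper open.
Joint ranges: [-3, 3], [-0.9, 2.11], [0.09, 2.58], [-1.31, 4.45], [0.11, 2.69], [-2.54, 2.54]. Speed limits (rad/s): [2.39, 2.39, 3.01, 3.14, 3.14, 3.14].

## Interface

Orientations are given as a unit quaternion [x, y, z, w].
In Python, from rig import robot gives the robot as it stands.
- The arm moves only by the shell command python3 -m pendant 'ROWS' [FORCE]. ROWS is JSON, a list of rows, each a list of 3 entries, a list of its own where there are three numbers: the shift along the tool's x, y, z in m, then the turn about the tool's z in rad, then the opening, from 0 (shut) to 1 (fully open). A call has 1 to 20 rows; each row shifts and turns the commanded pose from where the row before left it, along the tool's axes as they then stand; what a row does not reach is not made up. A row lasts 1/12 s, in which the tool goes at most 41.7 mm and 7.16 degrees, less where a joint would pass 70% of its speed; a pose out of reach is approached as far as the arm can. A call is refused whole if a number of a shift passes 0.0417 or a number of a turn 0.125, either way. A call with a gripper value outside its range is refused whole. The fingers move at their own pace and stop on an object; FORCE is the grip in N (left out, the last holds). Time passes only in rows, so rows that do not move let the fingers close. It gives the time, the measured TCP pose, the force and the opening at its end, in the units of the state.
- robot.sense(): the state, without advancing time (a new reading comes with each control period).
- robot.grab_frame(name): name is "scene" or "top" or "wrist"; returns a dict with "frame" (420x560x3 uint8, red, green, blue), "z_map" (420x560 float32, m along the optical axis (not along the pixel's ray), 0 where there is no reading), "fx", "fy", "cx", "cy" (pixels), "R" (3x3) and "t" (3): a world point X has camera coordinates R X + t; the wrist camera has in their place "tool_from_camera" (4x4, takes a point from camera to tool coordinates, whose origin is the TCP and whose axes are the flange's). Camera axes: x right, y down, z forward; pixel columns grow to the right and rows downward; lengths in m; the calibration is good to about 2 mm. A picture is of the moment at which its call begins: read the wrist's pose just before it.
- robot.close_job(): hands the job in, once; it reports no verdict.
The state is a dict: "time_s": time; "joint_positions": joint angles; "joint_velocities": joint speeds; "joint_efforts": joint torques, N m; "tool_pos": TCP position; "tcp_rot": TCP orientation; "force": force on the tool from outside, world axes, zero at the start; "moment": the same for the moment, N m; "finger_gap": finger opening in m.
Only numpy, scipy, OpenCV 4.12 (cv2) and the standard library are available. Lean on these libraries where they do the work, as an engineer would, in place of code of your own. Each camera call takes 0.05 s, during which the arm holds its last target. There are 200 camera calls.

## Working session

There is one attempt and no reset: what is moved stays moved. The work goes in short steps, Python scripts to look and compute and a shell command to move; the robot and the scene stay as the last step left them, time stands still between calls to the robot, and variables do not carry over. Pictures are saved under pics/ and viewed, about 8 in all and at most 12, crops included, and the job is handed in when it is done.

```bash
mkdir -p pics; cat > h.py <<'E'
import numpy as np,cv2
from rig import robot
def grab(n):
    f=robot.grab_frame(n); return f
def cloud(f):
    z=f["z_map"];v,u=np.indices(z.shape)
    P=np.stack([(u-f["cx"])/f["fx"]*z,(v-f["cy"])/f["fy"]*z,z],-1)
    W=(P-f["t"])@f["R"]   # R^T (P-t)
    W[z==0]=np.nan
    return W
def save(f,n):cv2.imwrite(n,f["frame"][:,:,::-1])
E
python3 - <<'E'
from h import *
print(robot.sense())
a=grab("scene");b=grab("top")
np.savez("f0.npz",s=cloud(a),t=cloud(b),si=a["frame"],ti=b["frame"])
cv2.imwrite("pics/a.png",a["frame"][:,:,::-1]);cv2.imwrite("pics/b.png",b["frame"][:,:,::-1])
E
```

```text
{'time_s': 0.0, 'joint_positions': array([ 1.23699254e+00,  4.23789705e-01,  1.63068097e+00,  6.18797350e-06,
        1.08859357e+00, -1.89865135e-02]), 'joint_velocities': array([-2.26770012e-04,  3.40518868e-04,  5.51367897e-04,  3.90609608e-05,
        1.22795250e-03,  7.22460244e-04]), 'joint_efforts': array([-1.72379590e-03, -5.44619608e+01, -2.73668772e+01,  6.41619111e-02,
        2.28783960e-02, -1.34052730e-04]), 'tool_pos': array([0.19332002, 0.59379627, 0.23593715]), 'tcp_rot': array([ 1.56760784e-01,  9.87636327e-01, -7.23898769e-04, -1.31816646e-04]), 'force': array([-0.11022824, -0.57033026, -0.46581291]), 'moment': array([ 0.02284391, -0.02232803,  0.00667469]), 'finger_gap': 0.08788753012692117}
```

View pics/a.png

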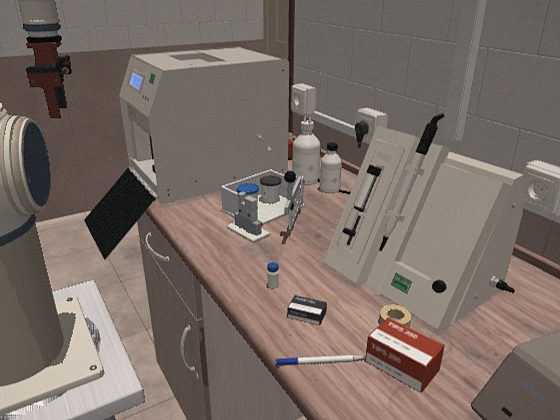

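View pics/b.png

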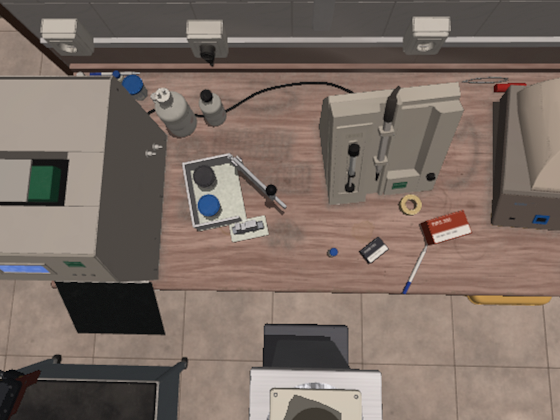

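The scene view shows the carrier with the gate open towards the right, with the ball at about (291,176). In the top view the ball is at (271,190), the hinge at (235,158), the post plate at (249,229), the vial at (333,252) and the carton at (374,250).

```bash
python3 - <<'E'
from h import *
d=np.load("f0.npz")
T=d["t"];I=d["ti"].astype(int)
for n,(u0,u1,v0,v1) in dict(ball=(262,282,182,200)).items():
    W=T[v0:v1,u0:u1].reshape(-1,3);C=I[v0:v1,u0:u1].reshape(-1,3)
    m=(C.max(1)<70)&(W[:,2]>.125);print(n,m.sum(),np.nanmean(W[m],0),W[m].max(0),W[m].min(0))
# scene ball
S=d["s"][168:186,283:300].reshape(-1,3);C=d["si"][168:186,283:300].reshape(-1,3).astype(int)
m=(C.max(1)<70)&(S[:,2]>.125)&(S[:,2]<.165);print("ball s",m.sum(),S[m].min(0),S[m].max(0))
# plan maps by height, both clouds
A=np.r_[T.reshape(-1,3),d["s"].reshape(-1,3)]
b=np.nanmean(T[188:193,269:274].reshape(-1,3),0);print("near ball",b)
for n,(u,v) in dict(hinge=(235,158),tip=(284,208),c1=(184,163),c2=(193,229),c3=(243,222),cupc=(203,176),cupa=(208,206),post=(249,227),pl1=(229,224),pl2=(265,217),pl3=(269,236),pl4=(233,242),vial=(333,252),carton=(374,250)).items():
    print(n,T[v,u].round(4),I[v,u])
c=cv2.resize(d["ti"][140:250,175:300],None,fx=6,fy=5.4,interpolation=cv2.INTER_CUBIC)
cv2.imwrite("pics/c.png",c[:,:,::-1])
E
```

```text
ball 94 [0.56322408 0.10883383 0.15387022] [0.57509034 0.11990657 0.15926518] [0.55265844 0.0973173  0.14608777]
ball s 110 [0.55315194 0.0915649  0.13402377] [0.57500413 0.1130362  0.15951384]
near ball [0.56248461 0.10813234 0.15643478]
hinge [0.6537 0.2003 0.095 ] [157 152 151]
tip [0.5333 0.0802 0.0921] [84 75 72]
c1 [0.6478 0.3311 0.0687] [201 194 192]
c2 [ 0.491   0.3181 -0.0013] [162 131 118]
c3 [0.5102 0.1876 0.0045] [195 192 179]
cupc [0.6162 0.2832 0.0639] [59 56 57]
cupa [0.5406 0.2669 0.0656] [ 44  85 139]
post [0.4875 0.1622 0.0887] [133 129 129]
pl1 [0.5042 0.2232 0.0073] [117 114 106]
pl2 [0.5236 0.1309 0.0066] [152 139 127]
pl3 [ 0.4754  0.12   -0.0007] [147 124 111]
pl4 [0.4581 0.2115 0.0056] [140 120 109]
vial [ 0.4341 -0.0394  0.0461] [ 44  78 140]
carton [ 0.4419 -0.1433  0.0222] [54 52 56]
```

View pics/c.png

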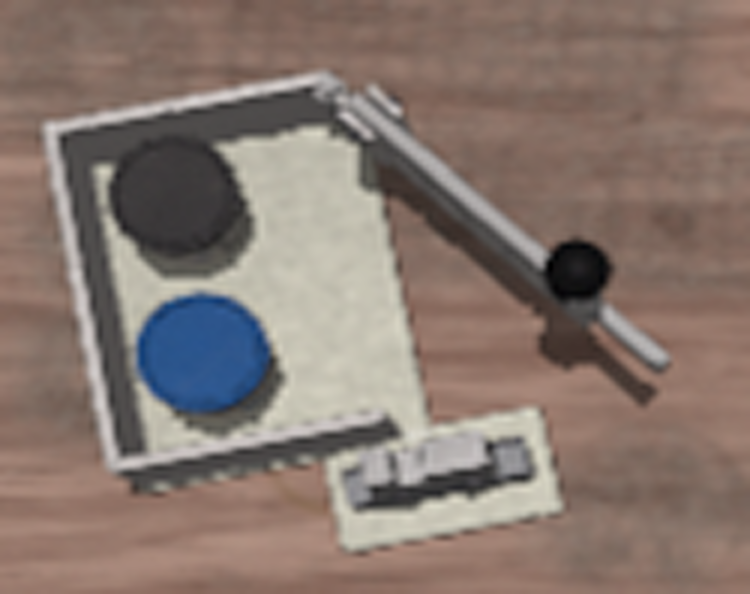

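The crop shows the carrier's walls and the gate bar running straight from the hinge (345,95) to the tip (660,365), with the ball at (578,268). The keeper lies between (350,490) and (530,455), with its back to the left and its lip to the right. Next I'll fit the carrier frame, bar and ball.

```bash
python3 - <<'E'
from h import *
from scipy.optimize import least_squares
d=np.load("f0.npz")
T=d["t"][140:250,175:300];I=d["ti"][140:250,175:300].astype(int)
P=T.reshape(-1,3);C=I.reshape(-1,3)
# wall tops
m=(abs(P[:,2]-.068)<.0025)&(C.min(1)>150);Q=P[m]
r=cv2.minAreaRect((Q[:,:2]*1000).astype(np.float32));print("walls",m.sum(),r,cv2.boxPoints(r))
# bar: points z .088-.1
def line(q):
    c=q.mean(0);w=np.linalg.svd(q-c)[2][0];return c,w
m=(P[:,2]>.087)&(P[:,2]<.1)&(P[:,1]<.185)&(P[:,0]>.53)&(C.min(1)>60)
c,w=line(P[m][:,:2]);w=w*np.sign(-w[0]);print("bar",m.sum(),c,w,"ang",np.arctan2(w[1],w[0]),"res",np.std((P[m][:,:2]-c)@[-w[1],w[0]]), "tip s",((P[m][:,:2]-c)@w).max(), "tip",c+w*((P[m][:,:2]-c)@w).max())
# sphere fit
for n,W,Cc in (("t",T,I),("s",d["s"][160:195,275:305],d["si"][160:195,275:305].astype(int))):
    q=W.reshape(-1,3);k=(Cc.reshape(-1,3).max(1)<75)&(q[:,2]>.136)&(q[:,2]<.17)&(abs(q[:,0]-.563)<.02);q=q[k]
    s=least_squares(lambda x:np.linalg.norm(q-x,axis=1)-.013,[.563,.108,.145],loss='soft_l1',f_scale=.001);print("ball",n,len(q),s.x,np.sqrt(s.cost/len(q)))
# keeper tops
m=(P[:,2]>.084)&(P[:,2]<.097)&(P[:,0]<.515)&(P[:,1]>.11);q=P[m];print("keeper",m.sum(),q[:,:2].min(0),q[:,:2].max(0),q.mean(0))
r=cv2.minAreaRect((q[:,:2]*1000).astype(np.float32));print(r)
m=(abs(P[:,2]-.006)<.003)&(P[:,0]<.53)&(C.min(1)>140)&(P[:,1]<.23);q=P[m];r=cv2.minAreaRect((q[:,:2]*1000).astype(np.float32));print("plate",m.sum(),r,cv2.boxPoints(r))
E
```

```text
walls 230 ((574.547607421875, 255.36639404296875), (180.27345275878906, 127.3010025024414), 12.567902565002441) [[472.72058 297.87833]
 [500.42078 173.6276 ]
 [676.37463 212.85446]
 [648.67444 337.1052 ]]
bar 183 [0.58775909 0.1332803 ] [-0.68560884 -0.72797014] ang -2.326236049167033 res 0.0026123254222560127 tip s 0.07798174991235568 tip [0.53429411 0.07651191]
ball t 97 [0.56540023 0.10837417 0.14490361] 0.000630173235973186
ball s 107 [0.56638447 0.10827079 0.14604754] 0.0006805548921580684
keeper 115 [0.47980944 0.14558477] [0.50432547 0.19503223] [0.49259208 0.16826096 0.09030782]
((492.2408447265625, 170.38682556152344), (15.677048683166504, 49.46111297607422), 12.85653018951416)
plate 313 ((503.16180419921875, 175.60784912109375), (70.86631774902344, 95.32686614990234), 12.57501220703125) [[458.20145  214.41351 ]
 [478.9558   121.373344]
 [548.1222   136.80219 ]
 [527.3678   229.84235 ]]
```

```bash
python3 -m pendant '[[[-0.0138,-0.0315,0],0,1],[[-0.0138,-0.0315,0],0,1],[[-0.0138,-0.0315,0],0,1],[[-0.0138,-0.0315,0],0,1],[[-0.0138,-0.0315,0],0,1],[[-0.0138,-0.0315,0],0,1],[[-0.0138,-0.0315,0],0,1],[[-0.0138,-0.0315,0],0,1],[[-0.0284,-0.0155,0],0,0.7],[[-0.0284,-0.0155,0],0,0.7],[[-0.0284,-0.0155,0],0,0.7],[[-0.0284,-0.0155,0],0,0.7],[[-0.0284,-0.0155,0],0,0.7],[[-0.0284,-0.0155,0],0,0.7],[[-0.0284,-0.0155,0],0,0.7],[[-0.0284,-0.0155,0],0,0.7],[[-0.0284,-0.0155,0],0,0.7]]' 4
python3 -m pendant '[[[0,0,0],0.125,0.6],[[0,0,0],0.125,0.6],[[0,0,0],0.125,0.6],[[0,0,0],0.125,0.6],[[0,0,0],0.125,0.6],[[0,0,0],0.125,0.6],[[0,0,0],0.125,0.6],[[0,0,0],0.125,0.6],[[0,0,0],0.125,0.6],[[0,0,0],0.125,0.6],[[0,0,0],0.125,0.6],[[0,0,0],0.125,0.6],[[0,0,0],0.125,0.6],[[0,0,0],0.125,0.6],[[0,0,0],0.125,0.6],[[0,0,0],0.125,0.6]]'
cat >> h.py <<'E'
from scipy.spatial.transform import Rotation as Ro
def st():
    s=robot.sense();R=Ro.from_quat(s["tcp_rot"]).as_matrix()
    print("t %.2f"%s["time_s"],"tcp",s["tool_pos"].round(4),"yang %.4f"%np.arctan2(R[1,1],R[0,1]),"F",s["force"].round(2),"gap %.4f"%s["finger_gap"]);return s,R
def to(x,y,z):
    s,R=st();print("tool shift",(R.T@(np.array([x,y,z])-s["tool_pos"])).round(4))
E
python3 -c "
from h import *
to(.566,.1083,.24); print(robot.sense()['joint_positions'])"
```

```text
time_s: 1.52
tool_pos: [0.421, 0.1072, 0.2366]
tcp_rot: [0.157, 0.988, -0.0, -0.0]
force: [0.2, 0.7, 0.2]
finger_gap: 0.0616
time_s: 2.85
tool_pos: [0.42, 0.1086, 0.2365]
tcp_rot: [0.917, 0.399, -0.0, -0.0]
force: [-0.0, -0.3, 0.2]
finger_gap: 0.0528
t 2.85 tcp [0.42   0.1086 0.2365] yang -0.7502 F [-0.01 -0.26  0.17] gap 0.0528
tool shift [ 0.0993  0.107  -0.0036]
[ 2.25657445e-01  1.38280665e-01  2.03318556e+00 -7.22416303e-06
  9.70665868e-01  9.75835063e-01]
```

```bash
python3 -m pendant '[[[0.0248,0.0268,0],0,0.6],[[0.0248,0.0268,0],0,0.6],[[0.0248,0.0268,0],0,0.6],[[0.0248,0.0268,0],0,0.6],[[0,0,0],0,0.6],[[0,0,0.024],0,0.6],[[0,0,0.024],0,0.6],[[0,0,0.024],0,0.6],[[0,0,0.0245],0,0.6],[[0,0,0],0,0.6]]'
python3 -c "
from h import *
to(.566,.1083,.14);f=grab('wrist');save(f,'pics/d.png')"
```

```text
time_s: 3.68
tool_pos: [0.5624, 0.1085, 0.1357]
tcp_rot: [0.916, 0.402, -0.004, -0.001]
force: [-0.9, -1.2, -0.5]
finger_gap: 0.0527
t 3.68 tcp [0.5624 0.1085 0.1357] yang -0.7440 F [-0.88 -1.17 -0.5 ] gap 0.0527
tool shift [ 0.0022  0.0027 -0.0044]
```

View pics/d.png

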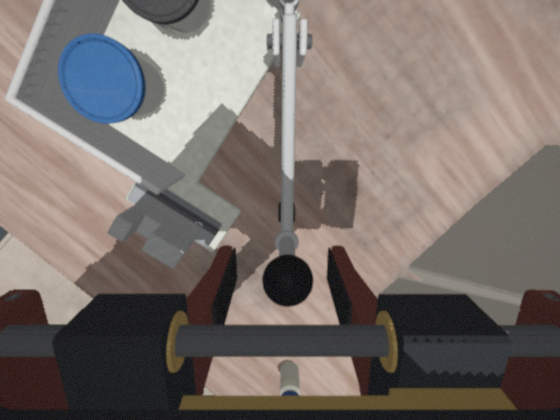

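The wrist view shows the ball at (288,280), centred between the open fingers, with the bar running straight up the image. I'll grip lightly.

```bash
python3 -m pendant '[[[0.002,0.002,-0.004],0,0.6],[[0,0,0],0,0.25],[[0,0,0],0,0.2],[[0,0,0],0,0.2],[[0,0,0],0,0.2],[[0,0,0],0,0.2],[[0,0,0],0,0.2]]' 6
python3 -c "
from h import *
st()"
```

```text
time_s: 4.32
tool_pos: [0.5694, 0.1092, 0.1449]
tcp_rot: [0.916, 0.402, 0.0, 0.0]
force: [-0.7, 0.3, 4.3]
finger_gap: 0.0255
t 4.32 tcp [0.5694 0.1092 0.1449] yang -0.7439 F [-0.66  0.31  4.29] gap 0.0255
```

```bash
python3 -m pendant '[[[0,0,0],0,0.4],[[-0.0025,-0.002,0.005],0,0.4],[[0,0,0],0,0.4],[[0,0,0],0,0.2],[[0,0,0],0,0.2],[[0,0,0],0,0.2],[[0,0,0],0,0.2],[[0,0,0],0,0.2]]' 6
python3 -c "
from h import *
st()"
```

```text
time_s: 4.98
tool_pos: [0.5658, 0.1087, 0.139]
tcp_rot: [0.916, 0.402, -0.0, -0.0]
force: [-0.3, -0.5, -1.2]
finger_gap: 0.0252
t 4.98 tcp [0.5658 0.1087 0.139 ] yang -0.7440 F [-0.3  -0.51 -1.2 ] gap 0.0252
```

```bash
python3 -m pendant '[[[0.0026,0,-0.0044],0,0.2],[[0.0026,0,-0.0044],0,0.2],[[0.0026,0,-0.0044],0,0.2],[[0.0026,0,-0.0044],0,0.2],[[0,0,0],0,0.2],[[0,0,0],0,0.2],[[0,0,0],0,0.2]]'
cat >> h.py <<'E'
def ball(n="top",vis=0,g=None):
    f=grab(n);W=cloud(f);C=f["frame"].astype(int)
    g=robot.sense()["tool_pos"] if g is None else np.array(g)
    q=W.reshape(-1,3);k=(C.reshape(-1,3).max(1)<75)&(q[:,2]>.125)&(np.linalg.norm(q-g,axis=1)<.026);q=q[k]
    from scipy.optimize import least_squares
    if len(q)<15: print("ball pts",len(q));return f,None
    s=least_squares(lambda x:np.linalg.norm(q-x,axis=1)-.013,g,loss='soft_l1',f_scale=.001);print("ball",n,len(q),s.x.round(4),np.sqrt(s.cost/len(q)).round(5));return f,s.x
E
python3 - <<'E'
from h import *
st();f,b=ball("scene");cv2.imwrite("pics/e.png",cv2.resize(f["frame"][140:250,205:325],None,fx=5,fy=5,interpolation=2)[:,:,::-1])
E
```

```text
time_s: 5.57
tool_pos: [0.5733, 0.1165, 0.1569]
tcp_rot: [0.916, 0.402, 0.0, 0.0]
force: [2.1, 0.0, -2.2]
finger_gap: 0.0255
t 5.57 tcp [0.5733 0.1165 0.1569] yang -0.7439 F [ 2.05  0.01 -2.15] gap 0.0255
ball scene 229 [0.5712 0.1136 0.1612] 0.00202
```

View pics/e.png

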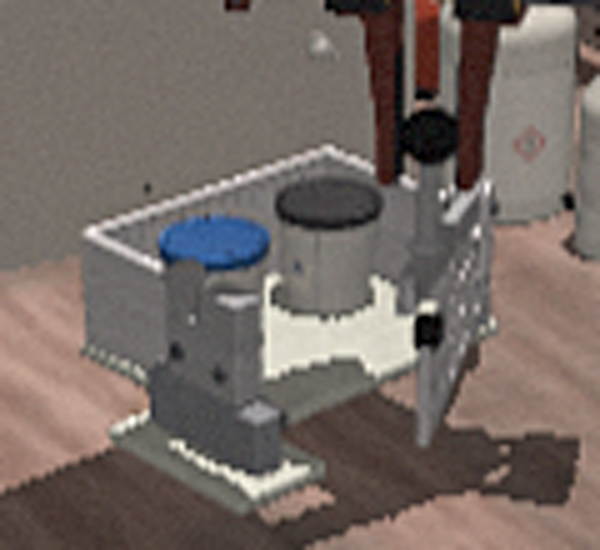

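The ball is gripped and the bar raised (ball z 0.161). The keeper in the picture is clear of it. Next I'll swing the gate about the hinge.

```bash
python3 -m pendant '[[[0.0002,-0.007,0],0.05,0.2],[[0.0002,-0.007,0],0.05,0.2],[[0.0002,-0.007,0],0.05,0.2],[[0.0002,-0.007,0],0.05,0.2],[[0.0002,-0.007,0],0.05,0.2],[[0,0,0],0,0.2],[[0,0,0],0,0.2],[[0,0,0],0,0.2]]'
cat >> h.py <<'E'
H=np.array([.6685,.2175]);YAW=.2194
def gate(p):
    v=p[:2]-H;return np.hypot(*v),(np.arctan2(v[1],v[0])-YAW-np.pi+np.pi)%(2*np.pi)-np.pi
def rep(n="scene",cam=1):
    s,R=st();r,g=gate(s["tool_pos"]);print("tcp rad %.4f gate %.4f yaw-gate err %.4f"%(r,g,(np.arctan2(R[1,1],R[0,1])-np.pi/2-YAW-g+np.pi)%(2*np.pi)-np.pi))
    if cam:
        f,b=ball(n)
        if b is not None:print("ball rad,gate",gate(b))
        return f
E
python3 - <<'E'
from h import *
rep();ball("top")
E
```

```text
time_s: 6.28
tool_pos: [0.551, 0.1431, 0.1567]
tcp_rot: [0.958, 0.285, 0.0, -0.0]
force: [1.8, 3.1, -3.3]
finger_gap: 0.0255
t 6.28 tcp [0.551  0.1431 0.1567] yang -0.9926 F [ 1.8   3.11 -3.29] gap 0.0255
tcp rad 0.1391 gate 0.3449 yaw-gate err -3.1277
ball scene 256 [0.5485 0.141  0.1607] 0.0022
ball rad,gate (np.float64(0.1423444955060362), np.float64(0.34802456800198023))
ball pts 0
```

```bash
python3 -m pendant '[[[0.001,-0.0042,0],0.03,0.2],[[0.0002,-0.0042,0],0.03,0.2],[[0,-0.0042,0],0.03,0.2],[[0,-0.0042,0],0.03,0.2],[[0,-0.0042,0],0.03,0.2],[[0,-0.0042,0],0.03,0.2],[[0,-0.0042,0],0.03,0.2],[[0,-0.0042,0],0.03,0.2],[[0,0,0],0,0.2],[[0,0,0],0,0.2],[[0,0,0],0,0.2]]'
python3 - <<'E'
from h import *
f=rep();cv2.imwrite("pics/g.png",cv2.resize(f["frame"][140:250,205:325],None,fx=5,fy=5,interpolation=2)[:,:,::-1])
E
```

```text
time_s: 7.3
tool_pos: [0.5366, 0.1734, 0.1568]
tcp_rot: [0.986, 0.168, 0.0, 0.0]
force: [2.0, 1.1, -2.8]
finger_gap: 0.0254
t 7.30 tcp [0.5366 0.1734 0.1568] yang -1.2330 F [ 1.99  1.08 -2.79] gap 0.0254
tcp rad 0.1390 gate 0.1034 yaw-gate err -3.1266
ball scene 249 [0.5344 0.171  0.1605] 0.00233
ball rad,gate (np.float64(0.1419128542026107), np.float64(0.11419715419811993))
```

View pics/g.png

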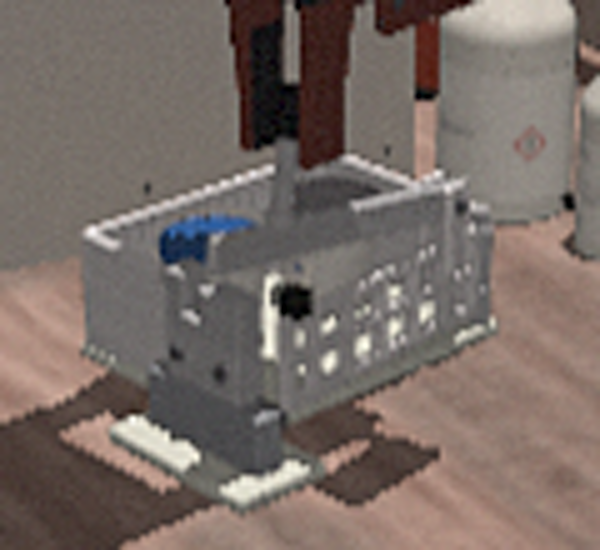

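The picture shows the bar raised above the keeper's lip, on the outer side of the notch at (195,285). I'll lower it gently onto the lip.

```bash
python3 -m pendant '[[[-0.0006,0,0.001],0,0.2],[[-0.0006,0,0.001],0,0.2],[[-0.0006,0,0.001],0,0.2],[[0,0,0],0,0.2],[[0,0,0],0,0.2]]' 4
python3 -m pendant '[[[-0.0004,0,0.0007],0,0.2],[[0,0,0],0,0.2],[[0,0,0],0,0.2]]'
python3 -m pendant '[[[-0.0004,0,0.0007],0,0.2],[[0,0,0],0,0.2],[[0,0,0],0,0.2]]'
python3 -c "
from h import *
rep(cam=0)"
```

```text
time_s: 7.77
tool_pos: [0.5345, 0.1729, 0.1537]
tcp_rot: [0.986, 0.168, -0.0, 0.0]
force: [1.0, -0.0, -3.3]
finger_gap: 0.0254
time_s: 8.02
tool_pos: [0.5341, 0.1728, 0.153]
tcp_rot: [0.986, 0.168, -0.0, 0.0]
force: [0.9, -0.5, -3.1]
finger_gap: 0.0257
time_s: 8.27
tool_pos: [0.5336, 0.1727, 0.1523]
tcp_rot: [0.986, 0.168, -0.0, 0.0]
force: [-0.3, -0.6, -0.3]
finger_gap: 0.0257
t 8.27 tcp [0.5336 0.1727 0.1523] yang -1.2339 F [-0.31 -0.6  -0.25] gap 0.0257
tcp rad 0.1421 gate 0.1014 yaw-gate err -3.1255
```

Contact is clear: Fz went from -3.1 to -0.3 at the expected height. I'll slide inwards in small steps and watch for the weight coming back onto the tool, which would mean the notch.

```bash
python3 -m pendant '[[[0,-0.0007,0],0.005,0.2],[[0,-0.0007,0],0.005,0.2],[[0,-0.0007,0],0.005,0.2],[[0,-0.0007,0],0.005,0.2],[[0,-0.0007,0],0.005,0.2],[[0,-0.0007,0],0.005,0.2],[[0,0,0],0,0.2],[[0,0,0],0,0.2]]'
python3 -m pendant '[[[0,-0.0007,0],0.005,0.2],[[0,-0.0007,0],0.005,0.2],[[0,-0.0007,0],0.005,0.2],[[0,0,0],0,0.2],[[0,0,0],0,0.2]]'
python3 -c "
from h import *
rep(cam=0)"
```

```text
time_s: 8.93
tool_pos: [0.5324, 0.1769, 0.1524]
tcp_rot: [0.988, 0.153, -0.0, -0.0]
force: [-0.6, -0.2, -0.1]
finger_gap: 0.0254
time_s: 9.35
tool_pos: [0.5318, 0.1788, 0.1524]
tcp_rot: [0.989, 0.145, -0.0, -0.0]
force: [-1.6, -0.1, -0.7]
finger_gap: 0.0254
t 9.35 tcp [0.5318 0.1788 0.1524] yang -1.2791 F [-1.56 -0.07 -0.68] gap 0.0254
tcp rad 0.1420 gate 0.0564 yaw-gate err -3.1257
```

```bash
for i in 1 2 3; do :; done; python3 -m pendant '[[[0,-0.0007,0],0.005,0.2],[[0,-0.0007,0],0.005,0.2],[[0,-0.0007,0],0.005,0.2],[[0,0,0],0,0.2],[[0,0,0],0,0.2]]' | grep -E "pos|force"
python3 -m pendant '[[[0,-0.0007,0],0.005,0.2],[[0,-0.0007,0],0.005,0.2],[[0,0,0],0,0.2],[[0,0,0],0,0.2]]'| grep -E "pos|force"
python3 -m pendant '[[[0,-0.0007,0],0.005,0.2],[[0,0,0],0,0.2],[[0,0,0],0,0.2]]'| grep -E "pos|force"
```

```text
tool_pos: [0.5313, 0.1809, 0.1524]
force: [-1.5, 1.0, -0.6]
tool_pos: [0.531, 0.1822, 0.1524]
force: [-1.8, -0.0, -0.6]
tool_pos: [0.5308, 0.1828, 0.1524]
force: [-1.7, -0.1, 0.0]
```

```bash
python3 -m pendant '[[[0,-0.0007,0],0.005,0.2],[[0,0,0],0,0.2],[[0,0,0],0,0.2]]' | grep -E "pos|force"
python3 -m pendant '[[[0,-0.0007,0],0.005,0.2],[[0,0,0],0,0.2],[[0,0,0],0,0.2]]'| grep -E "pos|force"
```

```text
tool_pos: [0.5306, 0.1835, 0.1524]
force: [-2.0, -0.2, -0.7]
tool_pos: [0.5304, 0.1842, 0.1524]
force: [-0.3, 0.6, -0.9]
```

```bash
python3 -m pendant '[[[0,-0.0007,0],0.005,0.2],[[0,0,0],0,0.2],[[0,0,0],0,0.2]]'| grep -E "pos|force"; python3 -c "
from h import *
rep(cam=0)"
```

```text
tool_pos: [0.5303, 0.1849, 0.1524]
force: [-0.3, -1.0, -0.8]
t 11.10 tcp [0.5303 0.1849 0.1524] yang -1.3240 F [-0.33 -1.01 -0.82] gap 0.0258
tcp rad 0.1420 gate 0.0121 yaw-gate err -3.1263
```

```bash
python3 -m pendant '[[[0,-0.0007,0],0.005,0.2],[[0,0,0],0,0.2],[[0,0,0],0,0.2]]'| grep -E "pos|force"
python3 -m pendant '[[[-0.0003,0,0.0006],0,0.2],[[0,0,0],0,0.2],[[0,0,0],0,0.2]]'| grep -E "pos|force|gap"
```

```text
tool_pos: [0.5301, 0.1856, 0.1524]
force: [-1.5, 0.3, -0.1]
tool_pos: [0.5297, 0.1855, 0.1517]
force: [-2.0, 0.4, -0.2]
finger_gap: 0.0255
```

```bash
python3 -m pendant '[[[0,-0.0007,0],0.005,0.2],[[0,0,0],0,0.2],[[0,0,0],0,0.2]]'| grep -E "pos|force"
python3 -m pendant '[[[0,-0.0007,0],0.005,0.2],[[0,0,0],0,0.2],[[0,0,0],0,0.2]]'| grep -E "pos|force|gap"
python3 - <<'E'
from h import *
f=rep();cv2.imwrite("pics/i.png",cv2.resize(f["frame"][170:220,220:285],None,fx=9,fy=9,interpolation=2)[:,:,::-1])
f=grab("top");T=cloud(f);W=T.reshape(-1,3)
m=(W[:,2]>.08)&(W[:,2]<.11)&(abs(W[:,0]-.492)<.02)&(W[:,1]>.12)&(W[:,1]<.21)
e=np.array([-np.sin(YAW),np.cos(YAW)]);ex=np.array([np.cos(YAW),np.sin(YAW)])
q=W[m];a=(q[:,:2]-H)@ex;b=(q[:,:2]-H)@e
for i in np.argsort(b):print((a[i]*1e3).round(1),(b[i]*1e3).round(1),(q[i,2]*1e3).round(1),end=' | ')
E
```

```text
tool_pos: [0.5296, 0.1861, 0.1518]
force: [-1.2, 0.2, -0.6]
tool_pos: [0.5295, 0.1868, 0.1518]
force: [-1.8, -0.5, -0.2]
finger_gap: 0.0255
t 12.10 tcp [0.5295 0.1868 0.1518] yang -1.3390 F [-1.8  -0.53 -0.23] gap 0.0255
tcp rad 0.1424 gate -0.0023 yaw-gate err -3.1269
ball scene 236 [0.5284 0.1793 0.1555] 0.00234
ball rad,gate (np.float64(0.1452058459704572), np.float64(0.046838882037812724))
```

View pics/i.png

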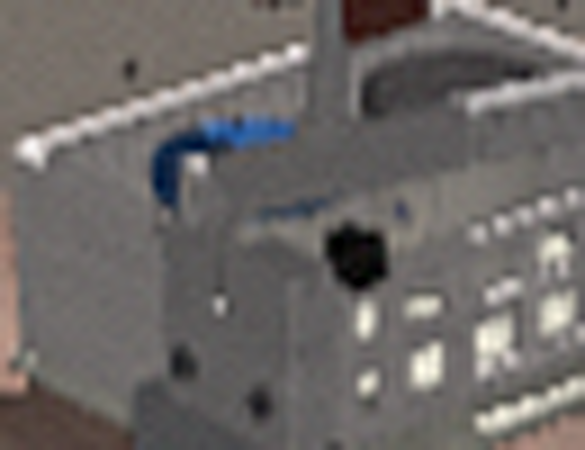

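The crop shows the bar's end at about (222,175), right at the notch between the back (190,170) and the lip (250,235). The weight is not back on the tool yet, so I'll go on in small steps.

```bash
python3 -m pendant '[[[0,-0.0007,0],0.005,0.2],[[0,0,0],0,0.2],[[0,0,0],0,0.2]]'| grep -E "pos|force"
python3 -m pendant '[[[0,-0.0007,0],0.005,0.2],[[0,0,0],0,0.2],[[0,0,0],0,0.2]]'| grep -E "pos|force|gap"
```

```text
tool_pos: [0.5293, 0.1875, 0.1518]
force: [-1.2, -0.7, 0.8]
tool_pos: [0.5292, 0.1878, 0.1518]
force: [-0.7, -3.1, -0.0]
finger_gap: 0.0252
```

```bash
python3 -m pendant '[[[0,-0.0007,0],0.005,0.2],[[0,0,0],0,0.2],[[0,0,0],0,0.2]]'| grep -E "pos|force"

```

```text
tool_pos: [0.5292, 0.1882, 0.1517]
force: [0.7, -6.1, -0.8]
```

The side force rose (Fy -3, then -6), so the bar is touching the keeper's back. I'll back off about 3 mm of command to the notch centre.

```bash
python3 -m pendant '[[[0,0.0008,0],-0.005,0.2],[[0,0.0008,0],-0.005,0.2],[[0,0.0008,0],-0.005,0.2],[[0,0,0],0,0.2],[[0,0,0],0,0.2]]'| grep -E "pos|force"
python3 -m pendant '[[[-0.0003,0,0.0007],0,0.2],[[0,0,0],0,0.2],[[0,0,0],0,0.2]]'| grep -E "pos|force|gap"
python3 -m pendant '[[[-0.0003,0,0.0007],0,0.2],[[0,0,0],0,0.2],[[0,0,0],0,0.2]]'| grep -E "pos|force|gap"
```

```text
tool_pos: [0.5296, 0.1867, 0.1518]
force: [0.6, -0.9, -1.1]
tool_pos: [0.5291, 0.1865, 0.151]
force: [-1.6, -0.5, -1.0]
finger_gap: 0.0251
tool_pos: [0.5287, 0.1864, 0.1503]
force: [-2.0, -0.4, 0.3]
finger_gap: 0.0254
```

```bash
python3 -m pendant '[[[-0.0003,0,0.0007],0,0.2],[[0,0,0],0,0.2],[[0,0,0],0,0.2]]'| grep -E "pos|force|gap"
python3 -m pendant '[[[-0.0003,0,0.0007],0,0.2],[[0,0,0],0,0.2],[[0,0,0],0,0.2]]'| grep -E "pos|force|gap"
```

```text
tool_pos: [0.5284, 0.1862, 0.1496]
force: [-2.8, 0.0, 1.5]
finger_gap: 0.0253
tool_pos: [0.528, 0.1862, 0.1489]
force: [-4.3, -0.8, 1.1]
finger_gap: 0.0254
```

```bash
python3 - <<'E'
from h import *
f=rep();W=cloud(f)
np.savez("f1.npz",W=W,I=f["frame"])
# bar tip / keeper points near post, in hinge-carrier coords
e=np.array([-np.sin(YAW),np.cos(YAW)]);ex=np.array([np.cos(YAW),np.sin(YAW)])
q=W.reshape(-1,3);a=(q[:,:2]-H)@ex*1e3;b=(q[:,:2]-H)@e*1e3;z=q[:,2]*1e3
m=(a<-150)&(a>-205)&(abs(b)<45)&(z>70)&(z<125)
i=np.flatnonzero(m);o=i[np.lexsort((b[i],np.round(z[i]/4)))]
print(len(o))
for k in np.flatnonzero((a<-186)&m): print("%d,%d: %.0f %.0f %.0f"%(k%560,k//560,a[k],b[k],z[k]),end=' | ')
E
```

```text
t 14.37 tcp [0.528  0.1862 0.1489] yang -1.3389 F [-4.28 -0.76  1.1 ] gap 0.0254
tcp rad 0.1440 gate 0.0000 yaw-gate err -3.1291
ball scene 232 [0.5256 0.1837 0.1527] 0.00235
ball rad,gate (np.float64(0.14682543894378286), np.float64(0.012577150478382038))
359
240,189: -191 3 108 | 241,189: -192 -2 109 | 242,189: -189 -2 109 | 243,189: -190 -6 110 | 240,190: -193 0 107 | 241,190: -191 0 106 | 242,190: -190 -3 107 | 243,190: -188 -4 107 | 244,190: -187 -7 107 | 240,191: -194 -1 105 | 241,191: -193 -3 105 | 242,191: -190 -3 104 | 243,191: -188 -4 104 | 240,192: -192 2 101 | 241,192: -193 -2 102 | 242,192: -191 -4 102 | 243,192: -190 -6 103 | 244,192: -186 -5 101 | 238,193: -188 15 93 | 239,193: -187 11 94 | 240,193: -192 2 98 | 241,193: -193 -3 100 | 242,193: -192 -5 101 | 243,193: -189 -4 100 | 244,193: -187 -5 99 | 238,194: -189 13 92 | 239,194: -190 8 93 | 240,194: -194 0 97 | 241,194: -194 -4 99 | 242,194: -191 -3 97 | 243,194: -188 -4 97 | 238,195: -189 13 89 | 239,195: -190 8 91 | 240,195: -195 -1 96 | 241,195: -193 -3 96 | 242,195: -190 -2 94 | 243,195: -189 -5 95 | 238,196: -18
[... 1844 characters left out ...]
90 -15 76 | 247,204: -187 -15 76 | 248,204: -188 -19 78 | 249,204: -189 -24 80 | 250,204: -189 -27 81 | 251,204: -186 -28 80 | 252,204: -188 -34 83 | 243,205: -190 -4 70 | 245,205: -189 -11 72 | 246,205: -188 -12 73 | 247,205: -190 -18 75 | 248,205: -190 -22 77 | 249,205: -189 -24 77 | 250,205: -189 -27 78 | 251,205: -189 -31 80 | 252,205: -187 -33 80 | 245,206: -190 -12 71 | 246,206: -189 -14 71 | 247,206: -187 -15 71 | 248,206: -187 -18 72 | 249,206: -190 -26 76 | 250,206: -190 -28 76 | 251,206: -190 -32 78 | 252,206: -188 -34 78 | 249,207: -187 -22 71 | 250,207: -189 -28 74 | 251,207: -188 -30 74 | 252,207: -188 -33 75 | 250,208: -188 -27 71 | 251,208: -188 -30 72 | 252,208: -189 -35 74 |
```

Depth shows the notch at about b = -8 to +4 mm and the bar still near lip height, so it is hung up somewhere. I'll loosen the fingers to a cage around the ball so that the bar can fall by its own weight.

```bash
python3 -m pendant '[[[0,0,0],0,0.33],[[0,0,0],0,0.33],[[0,0,0],0,0.33],[[0,0,0],0,0.33]]'
cat >> h.py <<'E'
def tip():
    f=grab("scene");q=cloud(f).reshape(-1,3)
    e=np.array([-np.sin(YAW),np.cos(YAW)]);ex=np.array([np.cos(YAW),np.sin(YAW)])
    a=(q[:,:2]-H)@ex*1e3;b=(q[:,:2]-H)@e*1e3;z=q[:,2]*1e3
    m=(a<-189.5)&(a>-200)&(abs(b)<25)&(z>94)&(z<125);print("tip n",m.sum(),"b",np.median(b[m]) if m.any() else None,"ztop",z[m].max() if m.any() else None)
    return f
E
python3 - <<'E'
from h import *
rep(cam=0);f=tip();cv2.imwrite("pics/j.png",cv2.resize(f["frame"][155:220,215:290],None,fx=9,fy=9,interpolation=2)[:,:,::-1])
E
```

```text
time_s: 14.75
tool_pos: [0.529, 0.1864, 0.1492]
tcp_rot: [0.993, 0.116, 0.001, -0.0]
force: [0.2, 0.8, 0.4]
finger_gap: 0.0289
t 14.75 tcp [0.529  0.1864 0.1492] yang -1.3390 F [0.15 0.76 0.39] gap 0.0289
tcp rad 0.1429 gate -0.0000 yaw-gate err -3.1292
tip n 4 b -1.8204584780394206 ztop 95.90396318197978
```

View pics/j.png

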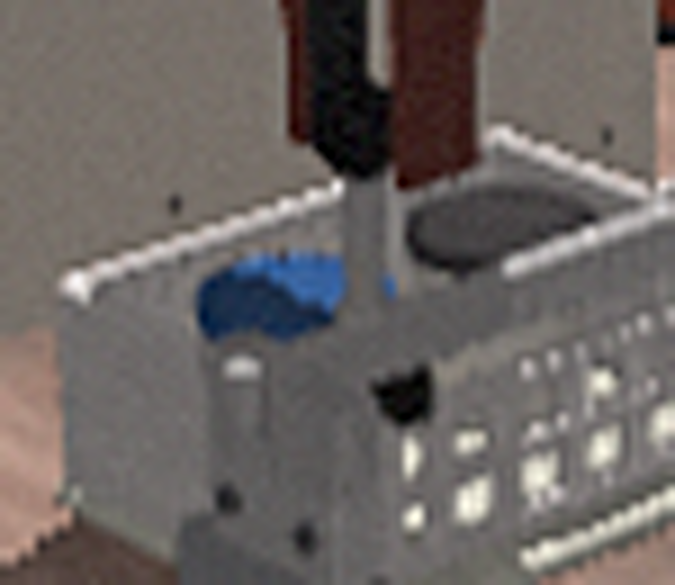

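The bar has dropped. Its tip now sits in the notch at (240,390), top about 95 mm against 94 expected when it is fully down, and it is level with the lip. I'll open and withdraw straight up.

```bash
python3 -m pendant '[[[0,0,0],0,0.5],[[0,0,0],0,0.6],[[0,0,0],0,0.6],[[0,0,0],0,0.6],[[0,0,-0.01],0,0.6],[[0,0,-0.02],0,0.6],[[0,0,-0.03],0,0.6],[[0,0,-0.03],0,0.6],[[0,0,-0.03],0,0.6],[[-0.04,0,0],0,0.6],[[-0.04,0,0],0,0.6],[[-0.04,0,0],0,0.6],[[0,0,0],0,0.6],[[0,0,0],0,0.6],[[0,0,0],0,0.6]]'
python3 - <<'E'
from h import *
st();tip();g=[.5222,.185,.145]
for n in("scene","top"):
    f,b=ball(n,g=g)
    if b is not None:print(gate(b))
    if n=="scene":cv2.imwrite("pics/k.png",cv2.resize(f["frame"][155:220,215:290],None,fx=9,fy=9,interpolation=2)[:,:,::-1])
d=np.load("f0.npz");W=cloud(f)
for n,(u,v) in dict(cupc=(203,176),cupa=(208,206),vial=(333,252),carton=(374,250)).items():print(n,d["t"][v,u].round(3),W[v,u].round(3))
E
```

```text
time_s: 16.05
tool_pos: [0.4125, 0.159, 0.2701]
tcp_rot: [0.993, 0.116, 0.001, -0.0]
force: [-0.3, -0.0, -0.2]
finger_gap: 0.0525
t 16.05 tcp [0.4125 0.159  0.2701] yang -1.3389 F [-0.29 -0.03 -0.21] gap 0.0525
tip n 3 b -2.7354300163089076 ztop 95.56895672447298
ball scene 95 [0.5224 0.1843 0.1457] 0.00077
(np.float64(0.14980948810976447), np.float64(0.003796726087836433))
ball pts 0
cupc [0.616 0.283 0.064] [0.617 0.283 0.063]
cupa [0.541 0.267 0.066] [0.45  0.15  0.592]
vial [ 0.434 -0.039  0.046] [ 0.434 -0.039  0.049]
carton [ 0.442 -0.143  0.022] [ 0.442 -0.143  0.024]
```

View pics/k.png

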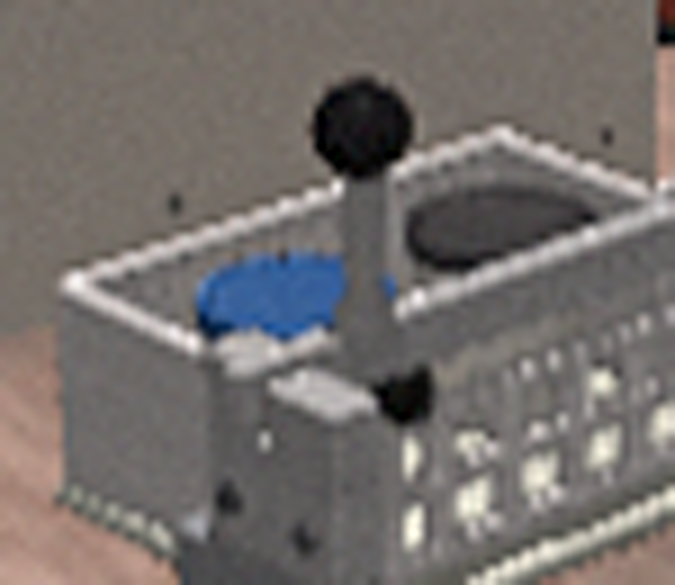

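The bar sits level between the back (250,350) and the lip (320,390). The ball is at z 0.1457 and radius 0.1498 m, so the bar is fully down and the gate reads about 0.00. Handing in.

```bash
python3 -c "
from rig import robot
print(robot.close_job())"
```

```text
the job is handed in; nothing more can be done
None
```

The gate is shut and latched, and I handed the job in at about 16 s of the 48 s allowed; no verdict is reported.

**What I did:**
- I gripped the ball lightly (6 N, then 4 N), raised the bar about 0.15 rad and swung the gate in from about 0.6 rad.
- I set the bar on the lip, slid it in by small steps until it touched the keeper's back, and backed off.
- I then loosened the fingers so that the bar dropped into the notch, and withdrew.

**Last checks:**
- **Bar and gate:** the ball centre was at z 145.7 mm (145 expected when down) and 149.8 mm from the hinge axis (150 expected). The gate read about 0.004 rad. In the last picture the bar lies level between the lip and the back.
- **Bystanders:** the dark-lid cup, vial and carton showed no shift in depth beyond about 3 mm. The gripper hid the blue-lid cup in the top view, so I only saw it in the scene picture, where it stands upright in its place.
- **Robot:** it was clear of everything, with the force near zero.

**What disagreed:**
- While the ball was gripped, the vertical force gave no clear sign of the notch. The side contact with the back and then the drop after loosening were what showed it.
- The greatest side force I read at the tool was about 6 N, under the 10 N limit. The force on the keeper itself was not measured.
- My first grip was about 5 mm too high on the ball, so I redid it before lifting.

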